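Swing a sprung kickstand over centre and prove it home

ROBOT

A 6-joint arm with a two-finger parallel gripper is mounted at the origin on a cart in front of the work surface, level with it; the furniture and walls round the work are solid. World frame = base frame: x ahead of the robot, y to its left, z up, the work surface at z = 0. Lengths are in m, angles in rad, forces in N, time in s.
With the tool pointing down it reaches from about 0.35 to 0.85 m from the base axis. Payload 8.1 kg.
Tool frame: the origin (TCP) lies at the centre of the arm's flange, where the gripper is bolted on; the fingertips stand 186 mm ahead of it and the grasp point (between the pads) lies 167 mm ahead of it; z points along the fingers, y is the line along which they close (so a half turn about z gives the same grasp; the last joint's range is limited). The gripper opens to 93 mm and grips with 3 to 60 N. Pads are 15 mm wide; open, the fingers measure 128 mm over their backs; the gripper's body (75 mm by 188 mm) begins 65 mm behind the grasp point.
Start: joints at [1.024, 0.13, 1.488, -0, 1.523, -0.085], TCP at [0.267, 0.537, 0.405] pointing down, gripper open.
Joint ranges: [-2.96, 2.96], [-0.89, 2.26], [0.02, 2.5], [-1.34, 4.48], [0, 2.73], [-2.66, 2.66]. Speed limits (rad/s): [2.39, 2.39, 2.79, 3.14, 3.14, 3.14].

INTERFACE

Orientations are given as a rotation vector (axis times angle).
In Python, from plant import robot gives the robot as it stands.
- The arm moves only by the tool apply_moves, never from a script. Its argument "series" is a list of rows, each a list of 2 entries, a list of its own where there are three numbers: the shift along the tool's x, y, z in mm, then the turn, a rotation vector about the tool's x, y, z in rad. A call has 1 to 12 rows; each row shifts and turns the commanded pose from where the row before left it, along the tool's axes as they then stand; what a row does not reach is not made up. A row lasts 1/12 s, in which the tool goes at most 41.7 mm and 7.16 degrees, less where a joint would pass 70% of its speed; a pose out of reach is approached as far as the arm can. A call is refused whole if a number of a shift passes 41.7 or a number of a turn 0.125, either way. A call with a gripper value outside its range is refused whole. "claw" is the opening, from 0 (shut) to 1 (fully open), set as the call begins (left out, the last holds). The fingers move at their own pace and stop on an object; "newtons" is the grip in N (left out, the last holds). Time passes only in rows, so rows that do not move let the fingers close. It gives the time, the measured TCP pose, the force, the opening and the grip force at its end, in the units of the state.
- robot.read_state(): the state, without advancing time (a new reading comes with each control period).
- robot.read_camera(name): name is "side" or "top"; returns (picture, depth): 480x640x3 uint8, blue, green, red; 480x640 float32, m along the optical axis (not along the pixel's ray), 0 where there is no reading.
- robot.calibration(name): a dict with "fx", "fy", "cx", "cy" (pixels), "extrinsics" (4x4, takes a point from world to camera coordinates). Camera axes: x right, y down, z forward; pixel columns grow to the right and rows downward; lengths in m; the calibration is good to about 2 mm. A picture is of the moment at which its call begins. calibration takes no time and is no camera call.
- robot.close_job(): hands the job in; it is judged then, once.
The state is a dict: "t": time; "q": joint angles; "dq": joint speeds; "joint_torque": joint torques, N m; "tool_pos": TCP position; "orientation": TCP orientation; "force": force on the tool from outside, world axes, zero at the start; "wrist_torque": the same for the moment, N m; "opening": finger opening in m; "gripper_force": force on a finger pad.
Only numpy, scipy, OpenCV 4.12 (cv2) and the standard library are available. Lean on these libraries where they do the work, as an engineer would, in place of code of your own. Each camera call takes 0.05 s, during which the arm holds its last target. There are 200 camera calls.

TASK

The bicycle kickstand mounted on the plywood block is folded. Push (do not grip) its leg round past the over-centre point of its spring until it snaps to the other stop, the one with the thick rubber sleeve; then lean on the leg there with the fingertips, in the same direction, through the give of the sleeve until it is solid, hold a steady 12 N or so for a full second to prove the stop, and let go. Never load the leg with more than 25 N, and leave the things lying about where they are.

Things in the scene. Friction and masses are not known exactly. Their poses are not given: they have to be found in the camera images.
- stand_pivot (a point): Hinge pin of the kickstand, at the height of the leg's axis (50 mm above the table); z is up, the hinge turns about it; x and y are those of the fixed plywood block. Under it is a round plate of 52 mm radius with a folded-side stop peg (13 mm thick) and the rubber-sleeved one (21 mm), each about 40 mm from the pin. A coil spring to the leg (fixed 50 mm out on it) passes above, up to 76 mm high.
- stand_jig: Fixed plywood block, 165 x 190 x 18 mm, that carries the stand; origin on the table straight under the hinge pin. In its frame it reaches from -30 to +135 mm in x and -150 to +40 mm in y. A grey 25 mm steel tube is clamped on it along y, 85 mm to the +x side (from y -160 to +40 mm; clamps up to 74 mm above the table).
- stand_leg (a joint): Leg angle, rad: 0 folded (leg along +y of stand_pivot), growing anticlockwise seen from above (towards -x). The spring drives it away from 0.95: about 8 N at leg_point starts it, less towards 0.95; past that it runs off by itself and within a second rests on the soft sleeve near 1.75. Leaned on, the sleeve gives 4 to 19 mm at leg_point (differs each time) under a few N, then is solid.
- leg_point (a point): The place to push, with shut fingers (a squeeze counts as load): on the leg's axis, 115 mm from the hinge, 50 mm above the table. y points along the leg away from the hinge, -x the way the leg must be pushed. The leg is a level round aluminium bar, 16 mm thick, with a black rubber foot (21 mm thick) from 138 to 166 mm from the hinge. Free space on both sides; the table is 42 mm under the bar.
- spanner: Loose spanner, 35 x 184 x 7 mm, lying on the table on the robot's side of the stand; bystander.
- offcut: Loose wooden off-cut, 38 x 60 x 19 mm, beside the stand; bystander.
- tape_roll: Small black tape roll, 53 mm across, 19 mm high, behind the folded leg; bystander.
- masking: Roll of masking tape, 104 mm across, 25 mm high, at the right of the table; bystander.

How it is judged:
On the way, in this order (a step that is already met when the one before it is completed fails the run):
1. the leg has gone over centre and lies at the rubber-sleeved stop (beyond 1.68 rad) (value of joint stand_leg above 1.68 rad), for 0.1 s.
2. the fingers lean on the leg at that stop with 8 to 18 N for 0.6 s on end (value of joint stand_leg above 1.7 rad and contact force between the fingers and stand_leg between 8 and 18 N), for 0.6 s.
At the end, for the whole second after the job is handed in: the leg rests still on the rubber-sleeved stop (beyond 1.70 rad), let go (value of joint stand_leg above 1.7 rad and velocity of joint stand_leg between -0.05 and 0.05 rad/s); the robot touches nothing.
It fails at once if the robot loads the leg with more than 25 N (contact force between any of the fingers, the arm and stand_leg above 25 N).
It fails at once if a thing lying about is shifted by more than 30 mm (distance of any of spanner, offcut, tape_roll, masking from where it was at the start of the episode above 0.03 m).
It also fails if it takes over 56 s, if anything falls off the work surface, if the arm or the gripper's body presses on something with over 40 N, if the wrist force passes 120 N, or if a joint passes its speed limit or range.

## Working session

There is one attempt and no reset: what is moved stays moved. The work goes in short steps, Python scripts to look and compute and a tool call to move; the robot and the scene stay as the last step left them, time stands still between calls to the robot, and variables do not carry over. Pictures are saved under pics/ and viewed, at most 10 in all, crops included, and the job is handed in when it is done.

Besides the shell and the picture viewer there is one more tool, called as name(argument=value, ...), one argument or row to a line, values as JSON. apply_moves: Moves the arm, as the interface text tells. Its arguments: {"type":"object","properties":{"series":{"type":"array"},"claw":{"type":"number"},"newtons":{"type":"number"}},"required":["series"]}

```bash
mkdir -p pics; python3 - <<'E'
from plant import robot
import cv2,numpy as np
for n in("top","side"):
    p,d=robot.read_camera(n);cv2.imwrite(f"pics/{n}0.png",p);np.save(f"pics/{n}0.npy",d)
    c=robot.calibration(n);print(n,c["fx"],c["cx"],c["cy"],np.round(c["extrinsics"],3).tolist())
s=robot.read_state();print(s)
E
```

```text
top 474.8059741499029 312.0338133276005 237.14492750253507 [[-0.003, -1.0, -0.0, -0.352], [-0.997, 0.003, -0.071, 0.517], [0.071, -0.0, -0.997, 1.202], [0.0, 0.0, 0.0, 1.0]]
side 480.32581080247695 310.42995721535044 245.81279684683548 [[-0.998, -0.066, 0.021, 0.485], [-0.056, 0.586, -0.809, 0.284], [0.041, -0.808, -0.588, 0.671], [0.0, 0.0, 0.0, 1.0]]
{'t': 0.1, 'q': array([ 1.02358455e+00,  1.31085831e-01,  1.48913179e+00,  9.13855589e-06,
        1.52299278e+00, -8.54103940e-02]), 'dq': array([-0.0003884 , -0.00166077, -0.00379381,  0.00017941, -0.00035349,
        0.00032498]), 'joint_torque': array([ 9.23715634e-04, -5.61343074e+01, -4.93097484e+01,  7.70127238e-02,
        2.91457964e-02, -4.58720183e-05]), 'tool_pos': array([0.26721979, 0.53699277, 0.40381318]), 'orientation': array([-7.18850629e-01, -3.05771750e+00,  2.41021959e-03]), 'force': array([-0.72924476,  0.20985248, -0.88927892]), 'wrist_torque': array([-0.01163284, -0.03057244, -0.01066482]), 'gripper_force': 0.0, 'opening': 0.09331340683509028}
```

View pics/top0.png

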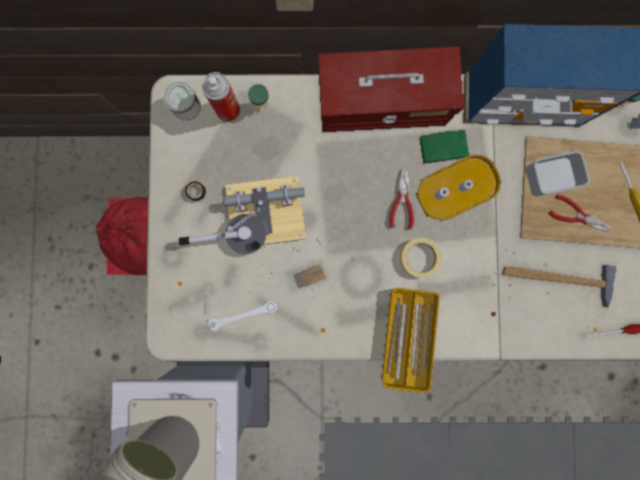

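View pics/side0.png

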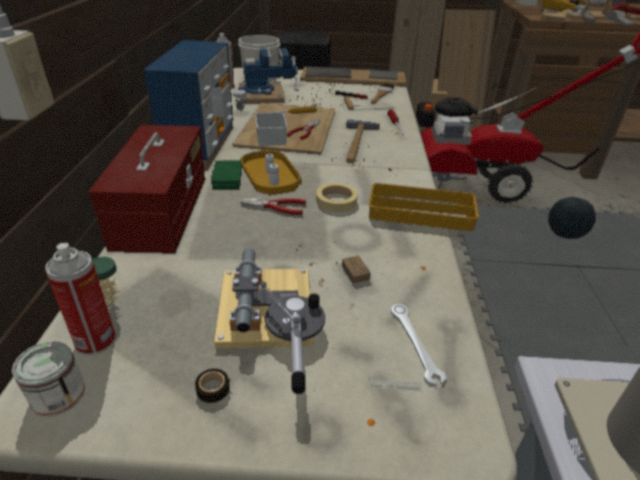

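```bash
cat > h.py <<'E'
import numpy as np,cv2
from plant import robot
def cloud(n,d):
    c=robot.calibration(n);v,u=np.indices(d.shape)
    P=np.stack([(u-c["cx"])/c["fx"]*d,(v-c["cy"])/c["fy"]*d,d],-1)
    E=np.array(c["extrinsics"]);return (P-E[:3,3])@E[:3,:3]
E
python3 - <<'E'
from h import *
for n,(u0,u1,v0,v1) in {"top":(170,320,170,335),"side":(190,460,235,420)}.items():
    p=cv2.imread(f"pics/{n}0.png");d=np.load(f"pics/{n}0.npy");W=cloud(n,d)
    cv2.imwrite(f"pics/{n}_c.png",cv2.resize(p[v0:v1,u0:u1],None,fx=(3.5 if n=="top" else 2.9),fy=(3.5 if n=="top" else 2.9),interpolation=cv2.INTER_CUBIC))
    x,y,z=W[...,0],W[...,1],W[...,2]
    m=(d>0)&(x>.35)&(x<.62)&(y>.08)&(y<.4)
    tb=m&(z<.008);print(n,"table z",np.median(z[tb]))
    # plywood
    k=m&(z>.012)&(z<.026)&(p[...,2].astype(int)-p[...,0]>60)
    q=W[k][:,:2].astype(np.float32);r=cv2.minAreaRect(q);print("ply",k.sum(),r,cv2.boxPoints(r).round(3).tolist())
    # leg slices in y
    for y0 in np.arange(.14,.36,.015):
        s=m&(abs(y-y0)<.0075)&(z>.035)&(z<.085)&(x<.52)
        if s.sum()>2:print(round(y0,3),s.sum(),np.percentile(x[s],[5,50,95]).round(3),np.percentile(z[s],[5,50,95]).round(3))
E
```

```text
top table z -0.483830000824728
ply 0 ((0.0, 0.0), (0.0, 0.0), 0.0) [[0.0, 0.0], [0.0, 0.0], [0.0, 0.0], [0.0, 0.0]]
side table z -0.011847970360760745
ply 0 ((0.0, 0.0), (0.0, 0.0), 0.0) [[0.0, 0.0], [0.0, 0.0], [0.0, 0.0], [0.0, 0.0]]
```

View pics/top_c.png

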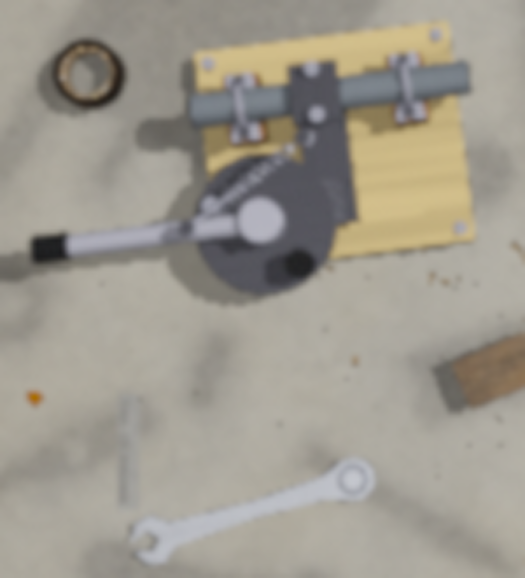

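View pics/side_c.png

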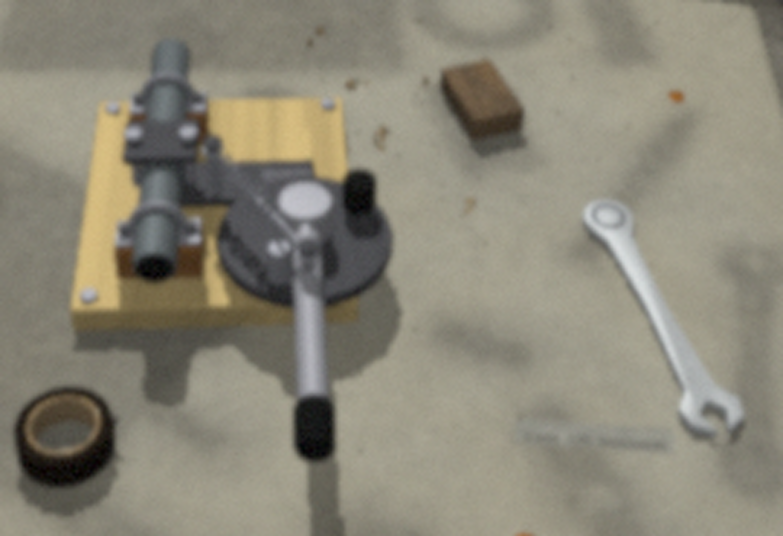

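The crops show the leg going left from the hub (top image ~(244,233)) to its foot at (180,241). The stand is at negative world y, so I'll redo the measurement in that region.

```bash
python3 - <<'E'
from h import *
for n in("top","side"):
    p=cv2.imread(f"pics/{n}0.png").astype(int);d=np.load(f"pics/{n}0.npy");W=cloud(n,d)
    x,y,z=W[...,0],W[...,1],W[...,2]
    m=(d>0)&(x>.25)&(x<.75)&(y>-.45)&(y<.05)
    print(n,"table",np.median(z[m&(abs(z)<.01)]))
    k=m&(z>.010)&(z<.027)&(p[...,2]-p[...,0]>50)&(x>.45)&(y<-.05)
    r=cv2.minAreaRect(W[k][:,:2].astype(np.float32));print("ply",k.sum(),cv2.boxPoints(r).round(3).tolist())
    for y0 in np.arange(-.20,.04,.015):
        s=m&(abs(y-y0)<.0075)&(z>.03)&(z<.09)&(x<.56)
        if s.sum()>2:print(round(y0,3),s.sum(),np.percentile(x[s],[5,50,95]).round(3),np.percentile(z[s],[5,50,95]).round(3))
# hub, pegs: pixel->z plane from top/side
def ray(n,u,v,z):
    c=robot.calibration(n);E=np.array(c["extrinsics"]);R=E[:3,:3];o=-R.T@E[:3,3]
    r=R.T@np.array([(u-c["cx"])/c["fx"],(v-c["cy"])/c["fy"],1]);return (o+r*(z-o[2])/r[2]).round(4)
print("hub top",ray("top",170+261/3.5,170+220/3.5,.065),"foot end",ray("top",170+33/3.5,170+249/3.5,.05),"foot start",ray("top",170+66/3.5,170+245/3.5,.05))
print("hub side",ray("side",190+305/2.9,235+200/2.9,.065),"foot start",ray("side",190+313/2.9,235+400/2.9,.055))
for u,v in[(208,65),(435,35),(460,228)]:print("screw",ray("top",170+u/3.5,170+v/3.5,.02))
for u,v in[(148,545),(352,480)]:print("spanner",ray("top",170+u/3.5,170+v/3.5,.007))
E
```

```text
top table -0.0007690823049788122
ply 1986 [[0.49000000953674316, -0.14900000393390656], [0.5130000114440918, -0.33500000834465027], [0.6759999990463257, -0.3149999976158142], [0.652999997138977, -0.1289999932050705]]
-0.2 194 [0.48  0.519 0.556] [0.031 0.035 0.062]
-0.185 205 [0.477 0.516 0.555] [0.031 0.036 0.066]
-0.17 177 [0.479 0.516 0.551] [0.031 0.036 0.069]
-0.155 173 [0.485 0.521 0.556] [0.031 0.036 0.067]
-0.14 103 [0.5   0.519 0.551] [0.031 0.05  0.075]
-0.125 33 [0.509 0.514 0.522] [0.05  0.056 0.074]
-0.11 40 [0.507 0.514 0.522] [0.051 0.055 0.058]
-0.095 39 [0.505 0.512 0.519] [0.051 0.056 0.059]
-0.08 37 [0.504 0.509 0.517] [0.051 0.056 0.059]
-0.065 39 [0.502 0.509 0.515] [0.052 0.055 0.059]
-0.05 46 [0.498 0.507 0.514] [0.049 0.056 0.06 ]
-0.035 51 [0.496 0.504 0.515] [0.052 0.057 0.061]
-0.02 20 [0.495 0.503 0.512] [0.053 0.057 0.061]
side table 0.00033826444483962543
ply 2079 [[0.492000013589859, -0.1459999978542328], [0.515999972820282, -0.335999995470047], [0.6779999732971191, -0.3160000145435333], [0.6549999713897705, -0.12600000202655792]]
-0.2 270 [0.482 0.498 
[... 269 characters left out ...]
058 0.075]
-0.11 77 [0.509 0.517 0.524] [0.053 0.057 0.059]
-0.095 69 [0.508 0.515 0.522] [0.053 0.057 0.059]
-0.08 86 [0.506 0.513 0.52 ] [0.052 0.057 0.059]
-0.065 86 [0.504 0.512 0.519] [0.052 0.057 0.059]
-0.05 74 [0.503 0.509 0.517] [0.054 0.057 0.06 ]
-0.035 127 [0.498 0.508 0.517] [0.052 0.059 0.061]
-0.02 160 [0.498 0.507 0.515] [0.044 0.055 0.061]
hub top [ 0.5236 -0.1863  0.065 ] foot end [ 0.5045 -0.0213  0.05  ] foot start [ 0.5073 -0.0449  0.05  ]
hub side [ 0.525  -0.1793  0.065 ] foot start [ 0.5086 -0.0453  0.055 ]
screw [ 0.6422 -0.1399  0.02  ]
screw [ 0.6642 -0.3076  0.02  ]
screw [ 0.521  -0.3259  0.02  ]
spanner [ 0.29   -0.0972  0.007 ]
spanner [ 0.3368 -0.2462  0.007 ]
```

apply_moves(
  series=[
    [[-21.5,-17.3,0],[0,0,0]],
    [[-21.5,-17.3,0],[0,0,0]],
    [[-21.5,-17.3,0],[0,0,0]],
    [[-21.5,-17.3,0],[0,0,0]],
    [[-21.5,-17.3,0],[0,0,0]],
    [[-21.5,-17.3,0],[0,0,0]],
    [[-21.5,-17.3,0],[0,0,0]],
    [[-21.5,-17.3,0],[0,0,0]],
    [[-21.5,-17.3,0],[0,0,0]],
    [[-21.5,-17.3,0],[0,0,0]],
    [[-21.5,-17.3,0],[0,0,0]],
    [[-21.5,-17.3,0],[0,0,0]],
  ],
  claw=0,
  newtons=20,
)

```text
t: 1.1
tool_pos: [0.406, 0.235, 0.4044]
orientation: [-0.719, -3.058, 0.001]
force: [0.3, -0.3, -0.6]
opening: 0.0172
gripper_force: 0.0
```

apply_moves(
  series=[
    [[-21.5,-17.3,0],[0,0,0]],
    [[-21.5,-17.3,0],[0,0,0]],
    [[-21.5,-17.3,0],[0,0,0]],
    [[-21.5,-17.3,0],[0,0,0]],
    [[-21.5,-17.3,0],[0,0,0]],
    [[-21.5,-17.3,0],[0,0,0]],
    [[-21.5,-17.3,0],[0,0,0]],
    [[-21.5,-17.3,0],[0,0,0]],
    [[-21.5,-17.3,0],[0,0,0]],
    [[-21.5,-17.3,0],[0,0,0]],
    [[-21.5,-17.3,0],[0,0,0]],
    [[-21.5,-17.3,0],[0,0,0]],
  ],
)

```text
t: 2.1
tool_pos: [0.5445, -0.0658, 0.4042]
orientation: [-0.719, -3.057, -0.0]
force: [-0.0, 0.4, -0.4]
opening: 0.0006
gripper_force: 0.0
```

apply_moves(
  series=[
    [[0,0,0],[0,0,0.12]],
    [[0,0,0],[0,0,0.12]],
    [[0,0,0],[0,0,0.12]],
    [[0,0,0],[0,0,0.12]],
    [[0,0,0],[0,0,0.12]],
    [[0,0,0],[0,0,0.12]],
    [[0,0,0],[0,0,0.12]],
    [[0,0,0],[0,0,0.12]],
    [[0,0,0],[0,0,0.12]],
    [[0,0,0],[0,0,0.12]],
    [[0,0,0],[0,0,0.12]],
    [[0,0,0],[0,0,0.12]],
  ],
)

```text
t: 3.1
tool_pos: [0.5441, -0.0644, 0.4042]
orientation: [-2.562, -1.817, 0.001]
force: [0.3, -0.0, 0.5]
opening: 0.0007
gripper_force: 0.0
```

apply_moves(
  series=[
    [[0,0,0],[0,0,0.12]],
    [[0,0,0],[0,0,0.12]],
    [[0,0,0],[0,0,0.12]],
    [[0,0,0],[0,0,0.12]],
    [[0,0,0],[0,0,0.12]],
    [[0,0,0],[0,0,0.12]],
    [[0,0,0],[0,0,0.12]],
    [[0,0,0],[0,0,0.12]],
    [[0,0,0],[0,0,0.12]],
    [[0,0,0],[0,0,0.04]],
    [[0,0,0],[0,0,0]],
    [[0,0,0],[0,0,0]],
  ],
)

```text
t: 4.1
tool_pos: [0.5442, -0.0644, 0.4043]
orientation: [-3.136, -0.191, 0.001]
force: [-0.8, 0.1, -0.5]
opening: 0.0007
gripper_force: 0.0
```

apply_moves(
  series=[
    [[0,0,16],[0,0,0]],
    [[0,0,16],[0,0,0]],
    [[0,0,16],[0,0,0]],
    [[0,0,16],[0,0,0]],
    [[0,0,16],[0,0,0]],
    [[0,0,16],[0,0,0]],
    [[0,0,16],[0,0,0]],
    [[0,0,16],[0,0,0]],
    [[0,0,16],[0,0,0]],
    [[0,0,16],[0,0,0]],
    [[0,0,16],[0,0,0]],
    [[0,0,10],[0,0,0]],
  ],
)

```text
t: 5.1
tool_pos: [0.5435, -0.0643, 0.2167]
orientation: [-3.135, -0.191, 0.003]
force: [-1.4, 0.1, -1.0]
opening: 0.0005
gripper_force: 0.0
```

apply_moves(
  series=[
    [[-3,0,0],[0,0,0]],
    [[-3,0,0],[0,0,0]],
    [[-3,0,0],[0,0,0]],
    [[-2,0,0],[0,0,0]],
    [[-2,0,0],[0,0,0]],
    [[-1,0,0],[0,0,0]],
    [[-1,0,0],[0,0,0]],
    [[0,0,0],[0,0,0]],
    [[0,0,0],[0,0,0]],
  ],
)

```text
t: 5.85
tool_pos: [0.5294, -0.0663, 0.2189]
orientation: [3.136, 0.188, 0.0]
force: [0.7, -0.6, -0.4]
opening: 0.0004
gripper_force: 0.0
```

apply_moves(
  series=[
    [[-1,0,0],[0,0,0]],
    [[-1,0,0],[0,0,0]],
    [[-1,0,0],[0,0,0]],
    [[-1,0,0],[0,0,0]],
    [[0,0,0],[0,0,0]],
    [[0,0,0],[0,0,0]],
  ],
)

```text
t: 6.35
tool_pos: [0.5264, -0.0665, 0.2191]
orientation: [-3.136, -0.188, -0.005]
force: [8.2, 1.7, -4.0]
opening: 0.0006
gripper_force: 3.9
```

apply_moves(
  series=[
    [[-1,0,0],[0,0,-0.01]],
    [[-1.2,-0.2,0],[0,0,-0.01]],
    [[-2.3,-0.3,0],[0,0,-0.02]],
    [[-2.3,-0.3,0],[0,0,-0.02]],
    [[-3.5,-0.4,0],[0,0,-0.03]],
    [[-3.5,-0.4,0],[0,0,-0.03]],
    [[-3.5,-0.4,0],[0,0,-0.03]],
    [[-3.5,-0.4,0],[0,0,-0.03]],
    [[-3.5,-0.4,0],[0,0,-0.03]],
    [[-3.5,-0.4,0],[0,0,-0.03]],
    [[-3.5,-0.4,0],[0,0,-0.03]],
    [[-3.5,-0.4,0],[0,0,-0.03]],
  ],
)

```text
t: 7.35
tool_pos: [0.4916, -0.0716, 0.2191]
orientation: [3.071, 0.657, 0.005]
force: [7.0, 1.5, -4.4]
opening: 0.0006
gripper_force: 3.3
```

```bash
cat >> h.py <<'E'
def st():
    from scipy.spatial.transform import Rotation as R
    s=robot.read_state();M=R.from_rotvec(s["orientation"]).as_matrix()
    h=np.arctan2(M[1,0],M[0,0]);p=s["tool_pos"][:2]-[.5245,-.184]
    print("t",s["t"],"a_tool",h-.123,"tilt",M[:2,2],"p in tool(x,y) mm",(M.T[:2,:2]@p*1000).round(1),"z",s["tool_pos"][2],"F tool",(M.T@s["force"]).round(1),"q",s["q"].round(2))
E
python3 -c "from h import *;st()"
```

```text
t 7.35 a_tool 0.29845104411945667 tilt [3.12515707e-03 7.95818092e-06] p in tool(x,y) mm [  16. -116.] z 0.2190919754621618 F tool [7.  1.5 4.5] q [-0.25  0.03  1.95  0.    1.16  0.9 ]
```

apply_moves(
  series=[
    [[-3.5,-0.4,0],[0,0,-0.03]],
    [[-3.5,-0.4,0],[0,0,-0.03]],
    [[-3.5,-0.4,0],[0,0,-0.03]],
    [[-3.5,-0.4,0],[0,0,-0.03]],
    [[-3.5,-0.4,0],[0,0,-0.03]],
    [[-3.5,-0.4,0],[0,0,-0.03]],
    [[-3.5,-0.4,0],[0,0,-0.03]],
    [[-3.5,-0.4,0],[0,0,-0.03]],
    [[-3.5,-0.4,0],[0,0,-0.03]],
    [[-3.5,-0.4,0],[0,0,-0.03]],
    [[-3.5,-0.4,0],[0,0,-0.03]],
    [[-3.5,-0.4,0],[0,0,-0.03]],
  ],
)

```text
t: 8.35
tool_pos: [0.4539, -0.0908, 0.2191]
orientation: [2.904, 1.196, 0.003]
force: [3.8, 1.1, -1.7]
opening: 0.0004
gripper_force: 1.6
```

```bash
python3 -c "from h import *;st()"
```

```text
t 8.35 a_tool 0.6584012258756838 tilt [ 0.00218768 -0.00012562] p in tool(x,y) mm [  15.5 -115.9] z 0.21914802835407085 F tool [3.5 1.9 1.7] q [-0.31 -0.07  2.04  0.    1.16  0.48]
```

apply_moves(
  series=[
    [[-3.5,-0.4,0],[0,0,-0.03]],
    [[-3.5,-0.4,0],[0,0,-0.03]],
    [[-3.5,-0.4,0],[0,0,-0.03]],
    [[-3.5,-0.4,0],[0,0,-0.03]],
    [[-3.5,-0.4,0],[0,0,-0.03]],
    [[-3.5,-0.4,0],[0,0,-0.03]],
    [[-3.5,-0.4,0],[0,0,-0.03]],
    [[-3.5,-0.4,0],[0,0,-0.03]],
    [[-3.5,-0.4,0],[0,0,-0.03]],
    [[-3.5,-0.4,0],[0,0,-0.03]],
    [[-3.5,-0.4,0],[0,0,-0.03]],
    [[-3.5,-0.4,0],[0,0,-0.03]],
  ],
)

```text
t: 9.35
tool_pos: [0.4249, -0.1219, 0.2187]
orientation: [-2.644, -1.697, 0.0]
force: [0.2, 0.4, 0.4]
opening: 0.0003
gripper_force: 0.0
```

apply_moves(
  series=[
    [[-2.3,-0.3,0],[0,0,-0.02]],
    [[-2.3,-0.3,0],[0,0,-0.02]],
    [[0,0,0],[0,0,0]],
    [[0,0,0],[0,0,0]],
    [[0,0,0],[0,0,0]],
    [[0,0,0],[0,0,0]],
    [[0,0,0],[0,0,0]],
    [[0,0,0],[0,0,0]],
    [[0,0,0],[0,0,0]],
    [[0,0,0],[0,0,0]],
  ],
)

```text
t: 10.18
tool_pos: [0.4226, -0.1257, 0.2187]
orientation: [-2.611, -1.748, -0.0]
force: [-1.1, -0.5, -0.2]
opening: 0.0003
gripper_force: 0.0
```

```bash
python3 - <<'E'
from h import *
st()
for n,(u0,u1,v0,v1) in {"top":(170,320,170,335),"side":(190,460,235,420)}.items():
    p,d=robot.read_camera(n);W=cloud(n,d);f=3.5 if n=="top" else 2.9
    cv2.imwrite(f"pics/{n}1.png",cv2.resize(p[v0:v1,u0:u1],None,fx=f,fy=f,interpolation=cv2.INTER_CUBIC))
    x,y,z=W[...,0],W[...,1],W[...,2]
    for x0 in np.arange(.36,.47,.015):
        s=(d>0)&(abs(x-x0)<.0075)&(z>.04)&(z<.066)&(y>-.3)&(y<-.15)
        if s.sum()>2:print(n,round(x0,3),s.sum(),np.percentile(y[s],[5,50,95]).round(3),np.percentile(z[s],[5,50,95]).round(3))
E
```

```text
t 10.1833 a_tool 1.0568165283203446 tilt [-6.37900330e-06  1.01905164e-05] p in tool(x,y) mm [  15.1 -116.4] z 0.21872324500941345 F tool [-0.8 -0.9  0.2] q [-0.41 -0.13  2.1   0.    1.17 -0.01]
top 0.36 3 [-0.232 -0.229 -0.227] [0.053 0.056 0.058]
top 0.375 52 [-0.242 -0.232 -0.223] [0.051 0.058 0.062]
top 0.39 55 [-0.237 -0.229 -0.219] [0.051 0.057 0.061]
top 0.405 41 [-0.231 -0.222 -0.214] [0.05  0.056 0.059]
top 0.42 40 [-0.226 -0.219 -0.211] [0.05  0.055 0.06 ]
top 0.435 41 [-0.221 -0.214 -0.206] [0.05  0.055 0.058]
top 0.45 40 [-0.216 -0.209 -0.201] [0.052 0.055 0.059]
top 0.465 38 [-0.211 -0.204 -0.196] [0.052 0.056 0.06 ]
side 0.45 4 [-0.207 -0.206 -0.205] [0.056 0.059 0.059]
side 0.465 34 [-0.209 -0.202 -0.194] [0.047 0.057 0.058]
```

View pics/side1.png

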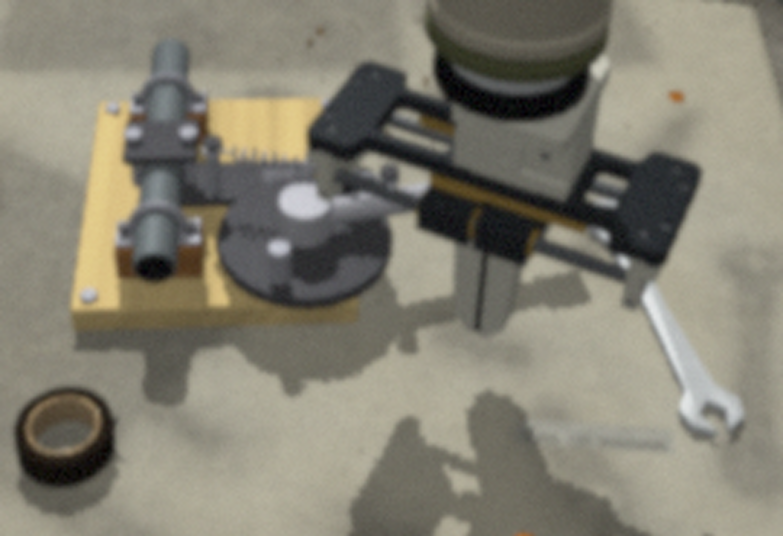

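The side view shows the leg now pointing under the gripper, past the fingers at crop (490,290), toward the robot. The top cloud gives an angle of about 1.76 rad, so it has snapped over. I'll follow it round.

apply_moves(
  series=[
    [[-2.3,-0.3,0],[0,0,-0.02]],
    [[-4.6,-0.6,0],[0,0,-0.04]],
    [[-4.6,-0.6,0],[0,0,-0.04]],
    [[-4.6,-0.6,0],[0,0,-0.04]],
    [[-5.8,-0.6,0],[0,0,-0.05]],
    [[-5.8,-0.6,0],[0,0,-0.05]],
    [[-5.8,-0.6,0],[0,0,-0.05]],
    [[-5.8,-0.6,0],[0,0,-0.05]],
    [[-5.8,-0.6,0],[0,0,-0.05]],
    [[-4.6,-0.6,0],[0,0,-0.04]],
    [[-4.6,-0.6,0],[0,0,-0.04]],
    [[-4.6,-0.6,0],[0,0,-0.04]],
  ],
)

```text
t: 11.28
tool_pos: [0.4067, -0.1825, 0.2187]
orientation: [2.083, 2.352, 0.0]
force: [0.7, 0.2, -0.5]
opening: 0.0008
gripper_force: 0.0
```

apply_moves(
  series=[
    [[-4.6,-0.6,0],[0,0,-0.04]],
    [[-4.6,-0.6,0],[0,0,-0.05]],
    [[-2.3,-0.3,0],[0,0,-0.04]],
    [[0,0,0],[0,0,-0.03]],
    [[0,0,0],[0,0,0]],
    [[0,0,0],[0,0,0]],
    [[0,0,0],[0,0,0]],
  ],
)

```text
t: 11.87
tool_pos: [0.4069, -0.1937, 0.2187]
orientation: [-1.892, -2.508, 0.0]
force: [0.8, -0.7, -1.0]
opening: 0.0005
gripper_force: 0.0
```

```bash
python3 -c "from h import *;st()"
```

```text
t 11.8667 a_tool 1.7257870911183038 tilt [-1.04755109e-04  4.06800791e-05] p in tool(x,y) mm [  22.9 -115.7] z 0.218691477780717 F tool [-0.9  0.6  1. ] q [-0.56 -0.1   2.08 -0.    1.16 -0.84]
```

apply_moves(
  series=[
    [[-2,0,0],[0,0,-0.01]],
    [[-2,0,0],[0,0,-0.01]],
    [[-2,0,0],[0,0,-0.01]],
    [[-1,0,0],[0,0,-0.01]],
    [[-1,0,0],[0,0,-0.01]],
    [[-1,0,0],[0,0,0]],
    [[0,0,0],[0,0,0]],
    [[0,0,0],[0,0,0]],
  ],
)

```text
t: 12.53
tool_pos: [0.4096, -0.2025, 0.2187]
orientation: [-1.828, -2.555, 0.0]
force: [0.8, -0.8, 0.0]
opening: 0.0006
gripper_force: 0.0
```

apply_moves(
  series=[
    [[-1,0,0],[0,0,0]],
    [[-1,0,0],[0,0,0]],
    [[0,0,0],[0,0,0]],
  ],
)

```text
t: 12.78
tool_pos: [0.4102, -0.2044, 0.2187]
orientation: [-1.828, -2.555, 0.0]
force: [-0.2, -0.1, 0.1]
opening: 0.0005
gripper_force: 0.2
```

apply_moves(
  series=[
    [[-1,0,0],[0,0,0]],
    [[-1,0,0],[0,0,0]],
    [[0,0,0],[0,0,0]],
  ],
)

```text
t: 13.03
tool_pos: [0.4109, -0.2063, 0.2187]
orientation: [-1.828, -2.555, 0.0]
force: [-0.4, 1.0, 0.2]
opening: 0.0005
gripper_force: 0.2
```

```bash
python3 -c "from h import *;st()"
```

```text
t 13.0333 a_tool 1.7767678739767927 tilt [-6.26493595e-05 -2.55506832e-05] p in tool(x,y) mm [  15.6 -114.7] z 0.21869992451042294 F tool [ 1.1 -0.1 -0.2] q [-0.58 -0.07  2.05 -0.    1.16 -0.91]
```

apply_moves(
  series=[
    [[-1,0,0],[0,0,-0.009]],
    [[-1,0,0],[0,0,-0.009]],
    [[0,0,0],[0,0,0]],
  ],
)

```text
t: 13.28
tool_pos: [0.4115, -0.2082, 0.2187]
orientation: [-1.803, -2.572, 0.0]
force: [-1.6, 1.1, -0.5]
opening: 0.0006
gripper_force: 0.4
```

```bash
python3 -c "from h import *;st()"
```

```text
t 13.2833 a_tool 1.7956994115851876 tilt [-2.41629763e-04  9.05013545e-05] p in tool(x,y) mm [  15.7 -114.4] z 0.2186717902020904 F tool [ 1.6 -1.1  0.5] q [-0.58 -0.07  2.05 -0.    1.16 -0.93]
```

apply_moves(
  series=[
    [[-1,0,0],[0,0,-0.009]],
    [[-1,0,0],[0,0,-0.009]],
    [[0,0,0],[0,0,0]],
  ],
)

```text
t: 13.53
tool_pos: [0.4122, -0.21, 0.2186]
orientation: [-1.78, -2.588, 0.0]
force: [-1.8, 0.8, 0.2]
opening: 0.0006
gripper_force: 0.8
```

apply_moves(
  series=[
    [[-1,0,0],[0,0,-0.009]],
    [[0,0,0],[0,0,0]],
  ],
)

```text
t: 13.7
tool_pos: [0.4125, -0.2109, 0.2186]
orientation: [-1.768, -2.596, 0.0]
force: [-2.7, 2.0, 0.0]
opening: 0.0004
gripper_force: 1.1
```

```bash
python3 -c "from h import *;st()"
```

```text
t 13.7 a_tool 1.8225297894650503 tilt [-0.00051902  0.00025824] p in tool(x,y) mm [  16.  -114.1] z 0.2185799235437915 F tool [ 2.9 -1.8 -0. ] q [-0.58 -0.06  2.04 -0.    1.16 -0.96]
```

apply_moves(
  series=[
    [[-1,0,0],[0,0,-0.009]],
    [[-1,0,0],[0,0,-0.009]],
    [[0,0,0],[0,0,0]],
  ],
)

```text
t: 13.95
tool_pos: [0.413, -0.2126, 0.2185]
orientation: [-1.744, -2.611, -0.0]
force: [-4.5, 3.7, 2.3]
opening: 0.0006
gripper_force: 2.6
```

apply_moves(
  series=[
    [[-1,0,0],[0,0,-0.009]],
    [[0,0,0],[0,0,0]],
  ],
)

```text
t: 14.12
tool_pos: [0.4133, -0.2133, 0.2184]
orientation: [-1.732, -2.618, -0.001]
force: [-5.9, 5.8, 4.9]
opening: 0.0003
gripper_force: 3.6
```

```bash
python3 -c "from h import *;st()"
```

```text
t 14.1167 a_tool 1.8498229407581042 tilt [-0.00198155  0.00169863] p in tool(x,y) mm [  16.6 -113.8] z 0.21842596393551025 F tool [ 7.7 -3.2 -4.9] q [-0.59 -0.06  2.04  0.    1.16 -0.99]
```

apply_moves(
  series=[
    [[-0.6,0,0],[0,0,0]],
    [[0,0,0],[0,0,0]],
    [[0,0,0],[0,0,0]],
  ],
)

```text
t: 14.37
tool_pos: [0.4134, -0.2136, 0.2184]
orientation: [-1.732, -2.617, -0.001]
force: [-7.4, 6.4, 5.4]
opening: 0.0004
gripper_force: 4.3
```

```bash
python3 -c "from h import *;st()"
```

```text
t 14.3667 a_tool 1.8493140292434878 tilt [-0.0022903  0.0021536] p in tool(x,y) mm [  16.2 -113.8] z 0.21839573792214909 F tool [ 8.7 -4.3 -5.3] q [-0.59 -0.05  2.03  0.    1.16 -0.99]
```

apply_moves(
  series=[
    [[-0.5,0,0],[0,0,0]],
    [[0,0,0],[0,0,0]],
    [[0,0,0],[0,0,0]],
    [[0,0,0],[0,0,0]],
  ],
)

```text
t: 14.7
tool_pos: [0.4136, -0.2139, 0.2184]
orientation: [-1.732, -2.617, -0.001]
force: [-7.4, 7.5, 6.7]
opening: 0.0003
gripper_force: 4.9
```

```bash
python3 -c "from h import *;st()"
```

```text
t 14.7 a_tool 1.849414748101943 tilt [-0.0025564   0.00247636] p in tool(x,y) mm [  15.8 -113.8] z 0.21838363348114073 F tool [ 9.8 -3.9 -6.6] q [-0.59 -0.05  2.03  0.    1.16 -0.99]
```

apply_moves(
  series=[
    [[0,0,0],[0,0,0]],
    [[0,0,0],[0,0,0]],
    [[0,0,0],[0,0,0]],
    [[0,0,0],[0,0,0]],
    [[0,0,0],[0,0,0]],
    [[0,0,0],[0,0,0]],
    [[0,0,0],[0,0,0]],
    [[0,0,0],[0,0,0]],
    [[0,0,0],[0,0,0]],
    [[0,0,0],[0,0,0]],
    [[0,0,0],[0,0,0]],
    [[0,0,0],[0,0,0]],
  ],
)

```text
t: 15.7
tool_pos: [0.4136, -0.2139, 0.2184]
orientation: [-1.732, -2.617, -0.001]
force: [-7.9, 7.4, 6.4]
opening: 0.0002
gripper_force: 4.9
```

```bash
python3 -c "from h import *;st()"
```

```text
t 15.7 a_tool 1.8493610237411062 tilt [-0.00252711  0.00246442] p in tool(x,y) mm [  15.8 -113.8] z 0.21840134319200508 F tool [10.  -4.4 -6.4] q [-0.59 -0.05  2.03  0.    1.16 -0.99]
```

apply_moves(
  series=[
    [[-0.4,0,0],[0,0,0]],
    [[-0.3,0,0],[0,0,0]],
    [[0,0,0],[0,0,0]],
    [[0,0,0],[0,0,0]],
    [[0,0,0],[0,0,0]],
    [[0,0,0],[0,0,0]],
    [[0,0,0],[0,0,0]],
    [[0,0,0],[0,0,0]],
    [[0,0,0],[0,0,0]],
    [[0,0,0],[0,0,0]],
    [[0,0,0],[0,0,0]],
    [[0,0,0],[0,0,0]],
  ],
)

```text
t: 16.7
tool_pos: [0.4137, -0.2143, 0.2184]
orientation: [-1.731, -2.616, -0.002]
force: [-8.0, 8.8, 8.3]
opening: 0.0004
gripper_force: 5.9
```

```bash
python3 -c "from h import *;st()"
```

```text
t 16.7 a_tool 1.8494551985431615 tilt [-0.00296416  0.00311456] p in tool(x,y) mm [  15.4 -113.8] z 0.21836209622213737 F tool [11.2 -3.9 -8.2] q [-0.59 -0.05  2.03  0.    1.17 -0.99]
```

Held at about 12 N normal force (14 N total). Now I'll back off gently and retreat.

apply_moves(
  series=[
    [[1,0,0],[0,0,0]],
    [[1,0,0],[0,0,0]],
    [[1.5,0,0],[0,0,0]],
    [[2,0,0],[0,0,0]],
    [[3,0,0],[0,0,0]],
    [[4,0,0],[0,0,0]],
    [[5,0,0],[0,0,0]],
    [[6,0,0],[0,0,0]],
    [[6,0,0],[0,0,0]],
    [[6,0,0],[0,0,0]],
    [[4,0,0],[0,0,0]],
    [[0,0,0],[0,0,0]],
  ],
)

```text
t: 17.7
tool_pos: [0.3987, -0.1781, 0.2186]
orientation: [-1.734, -2.62, -0.0]
force: [-0.2, -0.2, -0.1]
opening: 0.0006
gripper_force: 0.0
```

apply_moves(
  series=[
    [[0,0,-8],[0,0,0]],
    [[0,0,-12],[0,0,0]],
    [[0,0,-12],[0,0,0]],
    [[0,0,-12],[0,0,0]],
    [[0,0,-12],[0,0,0]],
    [[0,0,-12],[0,0,0]],
    [[0,0,-12],[0,0,0]],
    [[0,0,-8],[0,0,0]],
    [[0,0,0],[0,0,0]],
    [[0,0,0],[0,0,0]],
    [[0,0,0],[0,0,0]],
  ],
)

```text
t: 18.62
tool_pos: [0.3988, -0.1789, 0.3062]
orientation: [-1.734, -2.619, 0.0]
force: [0.4, 0.5, -0.3]
opening: 0.0004
gripper_force: 0.0
```

```bash
python3 - <<'E'
from h import *
st();p,d=robot.read_camera("top");cv2.imwrite("pics/top2.png",p[150:350,150:450].repeat(2,0).repeat(2,1))
W=cloud("top",d);x,y,z=W[...,0],W[...,1],W[...,2]
for x0 in(.375,.39,.405,.42,.435,.45):
    s=(d>0)&(abs(x-x0)<.0075)&(z>.04)&(z<.066)&(y>-.3)&(y<-.19)
    if s.sum()>2:print(x0,s.sum(),np.median(y[s]).round(4))
E
```

```text
t 18.6167 a_tool 1.848786477739449 tilt [-0.00064065  0.00036103] p in tool(x,y) mm [  53.7 -113.7] z 0.3061678247313101 F tool [0.3 0.6 0.3] q [-0.54 -0.26  2.04 -0.    1.36 -0.94]
0.375 47 -0.237
0.39 57 -0.2321
0.405 40 -0.2268
0.42 40 -0.2217
0.435 41 -0.2165
0.45 42 -0.2116
```

View pics/top2.png

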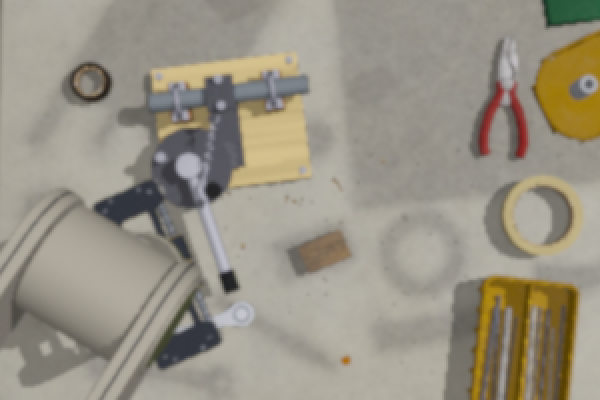

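The leg rests on the sleeved stop, running from the hub at crop (188,165) to the foot at (230,282). The gripper is clear of it, and the spanner, off-cut and rolls that I can see haven't moved.

```bash
python3 -c "from plant import robot;print(robot.close_job())"
```

```text
the job is handed in; nothing more can be done
None
```

The kickstand leg was pushed past centre and snapped to the rubber-sleeved stop, then leaned on at about 10–14 N for roughly two seconds and let go; the job is handed in, but no verdict came back.

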